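# Clamp a tube in the inclined welding fixture

### The arm

A 6-joint arm with a two-finger parallel gripper is mounted at the origin on a cart in front of the work surface, level with it; the furniture and walls round the work are solid. World frame = base frame: x ahead of the robot, y to its left, z up, the work surface at z = 0. Lengths are in m, angles in degrees, forces in N, time in s.
With the tool pointing down it reaches from about 0.25 to 0.725 m from the base axis. Payload 9.7 kg.
Tool frame: the origin (TCP) lies at the very end of the fingers, on their centre line; the grasp point (between the pads) lies 19 mm behind it; z points along the fingers, y is the line along which they close (so a half turn about z gives the same grasp; the last joint's range is limited). The gripper opens to 85 mm and grips with 20 to 120 N. Pads are 22 mm wide; open, the fingers measure 114 mm over their backs; the gripper's body (76 mm by 85 mm) begins 54 mm behind the grasp point. The pads swing forward as they close: fully open they stand 13 mm farther back than shut.
Start: joints at [-75.287, 4.979, 10.078, 95.1, 0, 90], TCP at [0.14, -0.532, 0.231] pointing down, gripper open.
Joint ranges: [-179.16, 179.16], [-48.56, 103.87], [-65.8, 70.77], [-126.05, 130.52], [-82.76, 87.17], [-180, 180]. Speed limits (degrees/s): [127.2, 127.2, 147.25, 180, 180, 180].

### API

Orientations are given as [roll, pitch, yaw] about the fixed x, y, z axes, in that order (R = Rz(yaw) Ry(pitch) Rx(roll)).
In Python, from workcell import bot gives the robot as it stands.
- The arm moves only by the tool arm_command, never from a script. Its argument "series" is a list of rows, each a list of 4 numbers: the shift along the tool's x, y, z in m, then the turn about the tool's z in rad. A call has exactly 5 rows; each row is the pose to reach, as a shift and turn from the pose commanded when the call began, along the tool's axes at that moment; what a row does not reach only later rows make up. A row lasts 1/10 s, in which the tool goes at most 50 mm and 8.59 degrees, less where a joint would pass 70% of its speed; a pose out of reach is approached as far as the arm can. A call with a gripper value outside its range is refused whole. "hand" is the finger opening in m, from 0 to 0.0854, set as the call begins (left out, the last holds). The fingers move at their own pace and stop on an object; "grip_force" is the grip in N (left out, the last holds). Time passes only in rows, so rows that repeat a pose let the fingers close, or fill a call up. It gives the time, the measured TCP pose, the force, the opening and the grip force at its end, in the units of the state.
- bot.get_obs(): the state, without advancing time (a new reading comes with each control period).
- bot.camera(name): name is "scene" or "top" or "wrist"; returns a dict with "color" (384x512x3 uint8, blue, green, red), "camera_matrix" (3x3 intrinsics, pixels), "xyz" and "orientation" of the camera in the world; the wrist camera has in their place "T_tool_cam" (4x4, takes a point from camera to tool coordinates, whose origin is the TCP and whose axes are the flange's). Camera axes: x right, y up, looking along -z (the intrinsics and any distortion apply to the point x, -y, -z); pixel columns grow to the right and rows downward; lengths in m; the calibration is good to about 2 mm. A picture is of the moment at which its call begins: read the wrist's pose just before it. There is no depth.
- bot.job_done(): hands the job in; it is judged then, once.
Trained networks look in the newest picture that a camera, given by its name, has taken for a name from the list of things; names that differ only in an ending like _2 or _b are one class to them, and where a whole thing is asked for, a point or a joint stands for the part that bears it (a point fixed in the world has none). Each returns a list of dicts, best first, with "confidence" (0 to 1); they miss things now and then, are a little off and sometimes report something else, mostly with a low value. They report only what shows in the picture. A call takes as long as a camera call.
- bot.find_in(camera, target): "location" ([column, row] in pixels, amid what is visible of it).
- bot.mark_of(camera, target): "location" ([column, row] in pixels: a listed point, or the origin of a listed thing).
The state is a dict: "time": time; "q": joint angles; "qd": joint speeds; "joint_efforts": joint torques, N m; "ee_pos": TCP position; "tcp_rot": TCP orientation; "wrist_force": force on the tool from outside, world axes, zero at the start; "torque": the same for the moment, N m; "opening": finger opening in m; "grasp_force": force on a finger pad.
Only numpy, scipy, OpenCV 4.12 (cv2) and the standard library are available. Lean on these libraries where they do the work, as an engineer would, in place of code of your own. Each camera call takes 0.05 s, during which the arm holds its last target. There are 200 camera calls.

### The job

Clamp the short steel tube for welding: lay it in the two vees of the inclined fixture with its lower end down against the end stop. Swing the hinged cap over it until the cap is fully down, then swing the bolt up into the slot of the cap's lug, fully home. The knob need not be screwed down.

Things in the scene. Friction and masses are not known exactly. Their poses are not given: they have to be found in the camera images.
- cradle: Inclined bed of the fixture, fixed: an aluminium rail 173 x 56 mm rising at 30 degrees to the robot's left. Origin: on the laid tube's axis at the face of the end stop (low end). x runs up the slope along the tube, y towards the robot's side, z square to the rail, away from it. Cradle coordinates, mm: stop plate x -9 to 0, 26 wide, top z 9; rail surface z -34.
- seat (a point): Where the laid tube's centre goes: cradle (90, 0, 0) mm, the tube's axis along cradle x. Two 90 degree vee blocks carry it: the lower one (with the cap) x 22 to 58, y -28 to 28; the upper one x 142 to 156; their top faces at z -2. Between them (x 58 to 142) both sides of the tube are free for fingers.
- tube_center (a point): Centre of the loose steel tube, 180 mm long, 32 mm in diameter, 0.26 to 0.46 kg, point x along its axis; both ends alike. At the start it lies level at the front right, its axis 50 mm above the table, in two vee blocks on a plate, which leave 84 mm of it free in the middle; the plate's top is 42 mm under the axis.
- cap_hinge (a point): Centre of the cap's hinge pin, on the far side of the lower vee block; cradle coordinates (40, -34, 5) mm. The pin runs along cradle x. The cap is a steel arch 26 mm wide with a slotted lug on its free side.
- lug (a point): Centre of the cap's slotted lug, 78 mm from the hinge pin; moves with the cap. The lug is 26 mm wide along cradle x and 10 mm thick, reaches from 60 to 88 mm from the pin, and has an 11 mm slot open at its free end. With the cap down it lies at cradle (40, 44, 7) mm, its top at z = 12; fingers have room on both its sides along x. Held there and led round, it slips a little in the grip: press it fully down.
- clamp_cap (a joint): Angle of the cap in rad: 0 fully down over the laid tube, 1.57 standing up, 2.4 to 2.75 folded back, away from the robot, at the start. Turns about cradle +x. The hinge is stiff (0.09 N m) and the cap stays where it is left; with the tube badly laid it does not go down.
- bolt_pivot (a point): Centre of the swing bolt's pivot pin, on the near side (towards the robot) of the lower vee block; cradle coordinates (40, 44, -24) mm. The pin runs along cradle x.
- knob (a point): Centre of the black hand knob of the swing bolt, 56.5 mm from the pivot: 28 mm in diameter, 26 mm long, over an 8 mm shank. Moves with the bolt. With the bolt home it is at cradle (40, 41, 32) mm. The washer under the knob is 41 mm from the pivot: it clears the lug by about 4 mm only if the cap is down.
- swing_bolt (a joint): Angle of the swing bolt in rad: 0 home, its shank in the lug's slot (leaning 0.06 rad towards the tube); grows as it swings out towards the robot, about cradle -x; 1.3 to 1.7 (lying out) at the start. The pivot is stiff (0.05 N m) and the bolt stays where it is left.

How it is judged:
By the outcome, as a careful person would: the job done as asked, in the order asked, and still so for the second after the job is handed in, with the robot touching nothing.
It also fails if it takes over 61 s, if anything falls off the work surface, if the arm or the gripper's body presses on something with over 40 N, if the wrist force passes 120 N, or if a joint passes its speed limit or range.

## Working session

There is one attempt and no reset: what is moved stays moved. The work goes in short steps, Python scripts to look and compute and a tool call to move; the robot and the scene stay as the last step left them, time stands still between calls to the robot, and variables do not carry over. Pictures are saved under pics/ and viewed, at most 10 in all, crops included, and the job is handed in when it is done.

Besides the shell and the picture viewer there is one more tool, called after ">>>" as a command line: name --pt "numbers of a row" for each row, then --argument value for the rest. arm_command: Moves the arm, as the interface text tells. Its arguments: {"type":"object","properties":{"series":{"type":"array"},"hand":{"type":"number"},"grip_force":{"type":"number"}},"required":["series"]}

```bash
ls; mkdir -p pics; cat > h.py <<'E'
import numpy as np, cv2
from scipy.spatial.transform import Rotation as R
from workcell import bot
def cam(name):
    o=bot.get_obs(); c=bot.camera(name)
    K=np.array(c["camera_matrix"])
    if "T_tool_cam" in c:
        T=np.eye(4); T[:3,:3]=R.from_euler('xyz',o["tcp_rot"],degrees=True).as_matrix(); T[:3,3]=o["ee_pos"]
        T=T@np.array(c["T_tool_cam"])
    else:
        T=np.eye(4); q=np.array(c["orientation"])
        T[:3,:3]=q if q.shape==(3,3) else R.from_euler('xyz',q,degrees=True).as_matrix() if q.size==3 else R.from_quat(q).as_matrix()
        T[:3,3]=c["xyz"]
    return c,K,T
def proj(K,T,p):
    p=np.atleast_2d(p); q=(p-T[:3,3])@T[:3,:3]
    return np.c_[K[0,2]+K[0,0]*q[:,0]/-q[:,2],K[1,2]+K[1,1]*-q[:,1]/-q[:,2]]
def ray(K,T,uv):
    d=np.array([(uv[0]-K[0,2])/K[0,0],-(uv[1]-K[1,2])/K[1,1],-1.]); return T[:3,3],T[:3,:3]@d
def tri(L): # list of (K,T,uv)
    A=np.zeros((3,3));b=np.zeros(3);ds=[]
    for K,T,uv in L:
        o,d=ray(K,T,uv); d=d/np.linalg.norm(d); P=np.eye(3)-np.outer(d,d); A+=P;b+=P@o; ds.append((o,P))
    x=np.linalg.solve(A,b); return x,[round(1000*np.linalg.norm(P@(x-o)),1) for o,P in ds]
E
cat > s1.py <<'E'
from h import *
print(bot.get_obs())
D={}
for n in ["scene","top","wrist"]:
    c,K,T=cam(n); cv2.imwrite(f"pics/{n}0.png",c["color"]); print(n,{k:np.round(v,4).tolist() for k,v in c.items() if k!="color"})
    for t in ["cradle","seat","tube_center","cap_hinge","lug","bolt_pivot","knob"]:
        m=bot.mark_of(n,t); 
        print(t,[(np.round(x["location"],1).tolist(),round(x["confidence"],2)) for x in m[:2]])
        if m and m[0]["confidence"]>.4: D.setdefault(t,[]).append((K,T,m[0]["location"]))
for t in D:
    if len(D[t])>1: print(t,tri(D[t]))
E
python3 s1.py; python3 -c "
import cv2;a=cv2.imread('pics/scene0.png');cv2.imwrite('pics/scene0b.png',cv2.resize(a,(768,576)));a=cv2.imread('pics/top0.png');cv2.imwrite('pics/top0b.png',cv2.resize(a,(768,576)))"
```

```text
pics
{'time': 0.0, 'q': array([-7.52884307e+01,  5.01097809e+00,  1.00345184e+01,  9.50990858e+01,
        1.38248423e-05,  9.00005446e+01]), 'qd': array([ 0.04408871, -0.04902893, -0.00489826, -0.00015023,  0.0197415 ,
       -0.03725308]), 'joint_efforts': array([ 1.64345864e-03, -5.20386279e+01,  4.64802110e+01,  1.65098748e-02,
        1.05043343e-04,  5.84323288e-06]), 'ee_pos': array([ 0.13961705, -0.53175082,  0.23058481]), 'tcp_rot': array([-1.79924454e+02, -1.31068031e-05,  1.47110247e+01]), 'wrist_force': array([ 0.67530292, -0.22839696,  0.85786939]), 'torque': array([-0.02910149,  0.03149283, -0.00410578]), 'grasp_force': 0.0, 'opening': 0.08531700073951612}
scene {'camera_matrix': [[484.2997, 0.0, 258.9457], [0.0, 484.2997, 186.1499], [0.0, 0.0, 1.0]], 'xyz': [0.1254, 0.3885, 0.7339], 'orientation': [44.7783, -0.0192, -136.5044]}
cradle [([232.0, 212.5], 0.9)]
seat [([202.5, 219.8], 0.94)]
tube_center [([326.6, 209.4], 0.82)]
cap_hinge [([207.6, 207.5], 0.77), ([188.1, 164.3], 0.64)]
lug [([192.8, 162.0], 0.61)]
bolt_pivot [([233.7, 241.2], 0.97)]
knob [([259.8, 252.9], 
[... 719 characters left out ...]
]
seat []
tube_center []
cap_hinge []
lug []
bolt_pivot []
knob []
cradle (array([ 0.55937394, -0.00334158,  0.07796215]), [np.float64(3.5), np.float64(3.5)])
seat (array([0.55902385, 0.07132676, 0.12219137]), [np.float64(2.5), np.float64(2.5)])
tube_center (array([ 0.45337482, -0.14747886,  0.05165789]), [np.float64(2.6), np.float64(2.6)])
cap_hinge (array([0.59584586, 0.02161138, 0.08349651]), [np.float64(4.1), np.float64(4.1)])
lug (array([0.65425868, 0.00358895, 0.1471555 ]), [np.float64(0.1), np.float64(0.1)])
bolt_pivot (array([0.51708287, 0.04327759, 0.07603466]), [np.float64(3.3), np.float64(3.3)])
knob (array([0.45690889, 0.04001128, 0.09448167]), [np.float64(2.3), np.float64(2.3)])
```

View pics/scene0b.png

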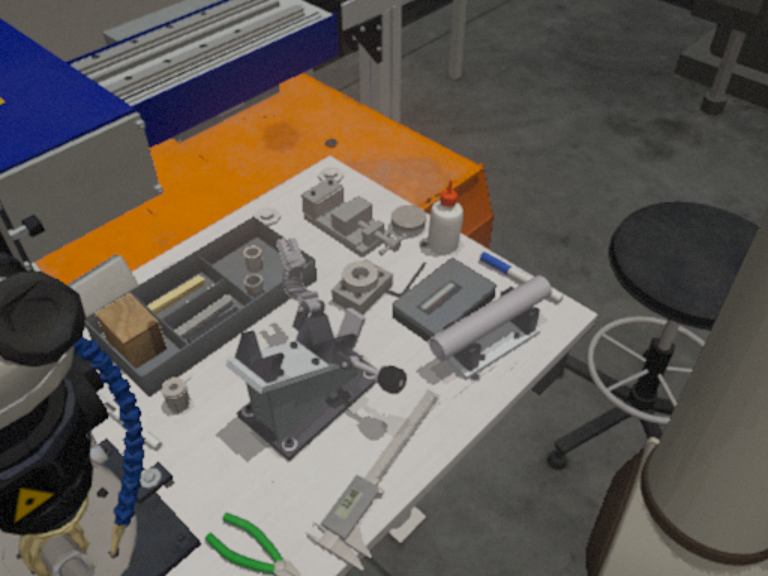

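View pics/top0b.png

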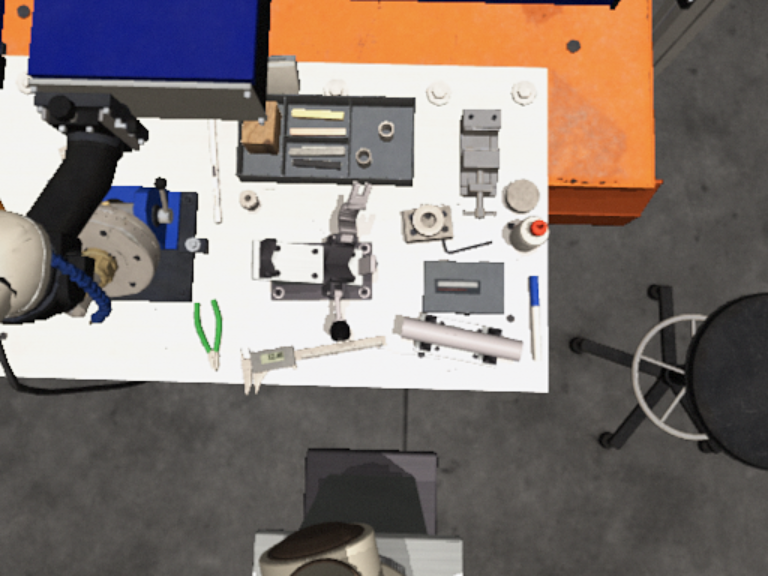

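```bash
cat >> h.py <<'E'
from scipy.optimize import least_squares
t30=np.radians(30)
def Rc(yaw): # cradle axes: yaw offset about world z from nominal
    B=np.array([[0,-1,0],[np.cos(t30),0,-np.sin(t30)],[np.sin(t30),0,np.cos(t30)]]); return R.from_euler('z',yaw).as_matrix()@B
def pts(p):
    th,ph=p[4],p[5]
    L={"cradle":[0,0,0],"seat":[90,0,0],"cap_hinge":[40,-34,5],"bolt_pivot":[40,44,-24],
       "lug":[40,-34+78*np.cos(th)-2*np.sin(th),5+78*np.sin(th)+2*np.cos(th)],
       "knob":[40,44+56.5*np.sin(ph-.06),-24+56.5*np.cos(ph-.06)]}
    return {k:p[:3]+Rc(p[3])@(np.array(v)/1000) for k,v in L.items()}
def fit(obs,p0=[.56,-.003,.078,0,2.6,1.5]):
    f=lambda p:np.concatenate([np.sqrt(w)*(proj(K,T,pts(p)[n])[0]-uv)/K[0,0]*1000*np.linalg.norm(pts(p)[n]-T[:3,3]) for n,K,T,uv,w in obs])
    r=least_squares(f,p0,loss='soft_l1',f_scale=4); e=f(r.x).reshape(-1,2)
    return r.x,e
def look(cams,names,conf=.4):
    obs=[]
    for n in cams:
        c,K,T=cam(n)
        for t in names:
            m=bot.mark_of(n,t)
            if m and m[0]["confidence"]>conf: obs.append((t,K,T,np.array(m[0]["location"]),m[0]["confidence"],n))
    return obs
def delta(target,yaw,cur=None):
    o=bot.get_obs(); M=R.from_euler('xyz',[180,0,o["tcp_rot"][2]],degrees=True).as_matrix()
    d=M.T@(np.array(target)-o["ee_pos"]); dy=(o["tcp_rot"][2]-yaw+180)%360-180
    print("delta tool",np.round(d,4),"turn rad",round(np.radians(dy),4),"at",np.round(o["ee_pos"],4),"yaw",round(o["tcp_rot"][2],2),"t",round(o["time"],2),"F",np.round(o["wrist_force"],1))
FIX=["cradle","seat","cap_hinge","lug","bolt_pivot","knob"]
E
cat > s2.py <<'E'
from h import *
obs=look(["scene","top","scene","top"],FIX)
p,e=fit([o[:5] for o in obs]); print(np.round(p,4)); 
for o,r in zip(obs,e): print(o[0],o[5],round(o[4],2),np.round(r,1))
for k,v in pts(p).items(): print(k,np.round(v,4))
# tube axis from scene/top by edges: only marks here
delta([.453,-.148,.2],78.6)
E
python3 s2.py
```

```text
[ 5.5960e-01 -3.4000e-03  7.6000e-02 -1.0000e-03  2.4826e+00  1.4386e+00]
cradle scene 0.59 [ 0.8 -0.6]
seat scene 0.75 [-3.4  1.1]
cap_hinge scene 0.68 [ 0.9 -3. ]
lug scene 0.98 [ 0.1 -6.6]
bolt_pivot scene 0.82 [1.1 1.5]
knob scene 0.61 [-3.1  2.5]
cradle top 0.56 [-0.6  0.3]
seat top 0.78 [2.9 3.3]
cap_hinge top 0.58 [-1.5  2.2]
lug top 0.77 [ 2.2 -0.9]
bolt_pivot top 0.65 [0.4 3.2]
knob top 0.81 [6.7 0.1]
cradle scene 0.55 [4.4 0.3]
seat scene 0.88 [-4.1  1.4]
cap_hinge scene 0.7 [ 0.8 -3.4]
lug scene 0.76 [-1.5  0.4]
bolt_pivot scene 0.96 [-3.3  2.6]
cradle top 0.63 [-4.2  9.4]
seat top 0.59 [ 2.  -5.3]
cap_hinge top 0.91 [-4.7 -2.7]
lug top 0.65 [-2.1 -1.1]
bolt_pivot top 0.8 [4.2 1.6]
knob top 0.6 [ 1.7 -0.6]
cradle [ 0.5596 -0.0034  0.076 ]
seat [0.5597 0.0745 0.121 ]
cap_hinge [0.5937 0.0287 0.1003]
bolt_pivot [0.5157 0.0433 0.0752]
lug [0.6565 0.0055 0.1403]
knob [0.4602 0.0379 0.0845]
delta tool [ 0.4006 -0.2918  0.0313] turn rad -1.1151 at [ 0.1397 -0.532   0.2313] yaw 14.71 t 2.6 F [ 0.2  0.3 -0.2]
```

>>> arm_command --pt "0.04 -0.029 0 -0.14" --pt "0.08 -0.058 0 -0.28" --pt "0.12 -0.087 0 -0.42" --pt "0.16 -0.116 0 -0.56" --pt "0.2 -0.145 0 -0.7" --hand 0.085 --grip_force 40

```text
time: 3.1
ee_pos: [0.2971, -0.3393, 0.2315]
tcp_rot: [180.0, 0.0, 55.1]
wrist_force: [1.2, -0.3, -0.0]
opening: 0.0852
grasp_force: 0.0
```

```bash
python3 -c "
from h import *
delta([.453,-.148,.2],78.6)"
```

```text
delta tool [0.2461 0.0185 0.0315] turn rad -0.4098 at [ 0.2971 -0.3393  0.2315] yaw 55.12 t 3.1 F [ 1.2 -0.3 -0. ]
```

>>> arm_command --pt "0.049 0.004 0.006 -0.1" --pt "0.098 0.008 0.012 -0.2" --pt "0.147 0.012 0.018 -0.3" --pt "0.196 0.016 0.024 -0.41" --pt "0.245 0.0185 0.031 -0.41"

```text
time: 3.6
ee_pos: [0.4537, -0.1495, 0.2004]
tcp_rot: [179.9, 0.0, 78.5]
wrist_force: [0.5, -0.5, 0.5]
opening: 0.0852
grasp_force: 0.0
```

```bash
cat > s3.py <<'E'
from h import *
obs=look(["wrist","scene","top"],["tube_center"],.3)
for o in obs: print(o[5],o[3],round(o[4],2), (lambda a:a[0]+a[1]*(0.05-a[0][2])/a[1][2])(ray(o[1],o[2],o[3])))
print(tri([o[1:4] for o in obs]))
c,K,T=cam("wrist"); cv2.imwrite("pics/w1.png",c["color"])
print(T[:3,3])
for y in (78.6,): delta([.453,-.148,.1],y)
E
python3 s3.py
```

```text
wrist [252.5 168.2] 0.63 [ 0.4548698  -0.14521292  0.05      ]
scene [329.7 209.3] 0.74 [ 0.45219856 -0.1514965   0.05      ]
top [307.7 226. ] 0.67 [ 0.45081795 -0.14960039  0.05      ]
(array([ 0.45227963, -0.148117  ,  0.05132785]), [np.float64(4.1), np.float64(2.2), np.float64(2.0)])
[ 0.46930737 -0.07264482  0.34294203]
delta tool [0.0044 0.     0.1006] turn rad -0.0066 at [ 0.4521 -0.1523  0.2006] yaw 78.22 t 3.95 F [-1.  -0.4  0.9]
```

View pics/w1.png

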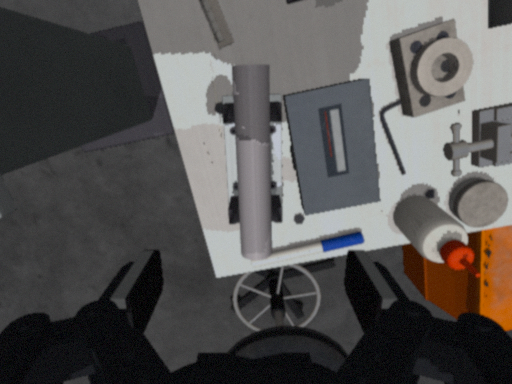

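```bash
cat > s4.py <<'E'
from h import *
c,K,T=cam("wrist"); g=cv2.cvtColor(c["color"],cv2.COLOR_BGR2GRAY).astype(float)
A=[]
for r in [75,85,140,150,160,210,220,235,245]:
    row=cv2.GaussianBlur(g,(3,3),0)[r]; d=np.diff(row); 
    l=225+np.argmax(np.abs(d[225:246])); rr=262+np.argmax(np.abs(d[262:280])); print(r,l,rr,end='; '); A.append(((l+rr)/2+.5,r))
A=np.array(A); k=np.polyfit(A[:,1],A[:,0],1); print(k,np.round(A[:,0]-np.polyval(k,A[:,1]),1))
P=[(lambda a:a[0]+a[1]*(z-a[0][2])/a[1][2])(ray(K,T,(np.polyval(k,r),r))) for r,z in((65,.066),(65,.05),(65,.034),(258,.066),(258,.05))]
for p in P: print(p)
d=P[1]-P[4]; print(np.linalg.norm(d[:2]),np.degrees(np.arctan2(d[1],d[0])),(P[1]+P[4])/2)
E
python3 s4.py
```

```text
75 231 269; 85 231 268; 140 234 270; 150 235 270; 160 235 272; 210 227 270; 220 228 279; 235 239 271; 245 240 271; [2.44460077e-02 2.48593563e+02] [ 0.1 -0.7  0.5  0.7  1.5 -4.7  0.   1.2  1.4]
[ 0.46986806 -0.05938329  0.066     ]
[ 0.46990472 -0.05859667  0.05      ]
[ 0.46994137 -0.05781004  0.034     ]
[ 0.43780369 -0.23352     0.066     ]
[ 0.43598845 -0.24279073  0.05      ]
0.1872905903472501 79.56680323184277 [ 0.45294658 -0.1506937   0.05      ]
```

```bash
python3 -c "
from h import *
print(bot.get_obs()['ee_pos'])
delta([.453,-.149,.029],79.8)"
```

```text
[ 0.4520672  -0.152471    0.20067367]
delta tool [0.0036 0.0002 0.1717] turn rad -0.028 at [ 0.4521 -0.1525  0.2007] yaw 78.19 t 4.0 F [ 0.6  0.8 -0. ]
```

>>> arm_command --pt "0.003 0 0.035 -0.028" --pt "0.004 0 0.075 -0.028" --pt "0.004 0 0.115 -0.028" --pt "0.004 0 0.15 -0.028" --pt "0.004 0 0.155 -0.028" --hand 0.045

```text
time: 4.5
ee_pos: [0.4505, -0.1477, 0.0416]
tcp_rot: [-179.7, -0.0, 79.8]
wrist_force: [-0.9, 1.0, -0.5]
opening: 0.045
grasp_force: 0.0
```

```bash
python3 -c "
from h import *
delta([.453,-.149,.029],79.8); print(bot.get_obs()['opening'])
c,K,T=cam('wrist'); cv2.imwrite('pics/w2.png',c['color'])"
```

```text
delta tool [-0.0008  0.0026  0.0126] turn rad -0.0002 at [ 0.4505 -0.1477  0.0416] yaw 79.79 t 4.5 F [-0.9  1.  -0.5]
0.04498193392390159
```

View pics/w2.png

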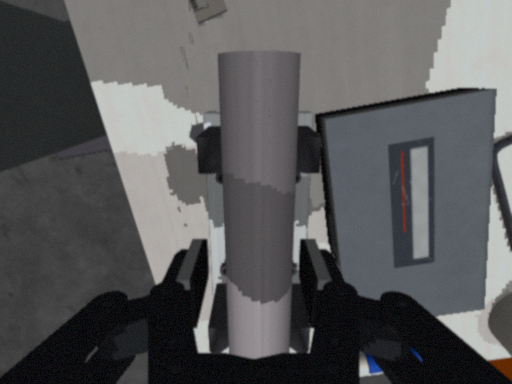

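>>> arm_command --pt "0 0.001 0.006 0" --pt "0 0.001 0.013 0" --pt "0 0.001 0.013 0" --pt "0 0.001 0.013 0" --pt "0 0.001 0.013 0"

```text
time: 5.05
ee_pos: [0.4547, -0.1477, 0.0329]
tcp_rot: [179.9, 0.0, 79.9]
wrist_force: [0.8, 0.2, 0.1]
opening: 0.0445
grasp_force: 0.0
```

>>> arm_command --pt "0 0 0 0" --pt "0 0 0 0" --pt "0 0 0 0" --pt "0 0 0 0" --pt "0 0 0 0" --hand 0.02 --grip_force 50

```text
time: 5.55
ee_pos: [0.4533, -0.1474, 0.0329]
tcp_rot: [-179.9, 0.0, 79.9]
wrist_force: [-8.6, 1.9, 10.4]
opening: 0.0306
grasp_force: 49.2
```

>>> arm_command --pt "0 0 -0.02 0" --pt "0 0 -0.05 0" --pt "0 0 -0.09 0" --pt "0 0 -0.13 0" --pt "0 0 -0.17 0"

```text
time: 6.05
ee_pos: [0.4539, -0.1474, 0.2035]
tcp_rot: [-180.0, -0.0, 79.9]
wrist_force: [0.8, -1.0, -4.3]
opening: 0.0304
grasp_force: 50.5
```

```bash
cat > s5.py <<'E'
from h import *
delta([.5597,.083,.23],90)
c,K,T=cam('wrist'); cv2.imwrite('pics/w3.png',c['color'])
E
python3 s5.py
```

```text
delta tool [ 0.2453  0.0638 -0.0265] turn rad -0.1759 at [ 0.4539 -0.1474  0.2035] yaw 79.92 t 6.05 F [ 0.8 -1.  -4.3]
```

View pics/w3.png

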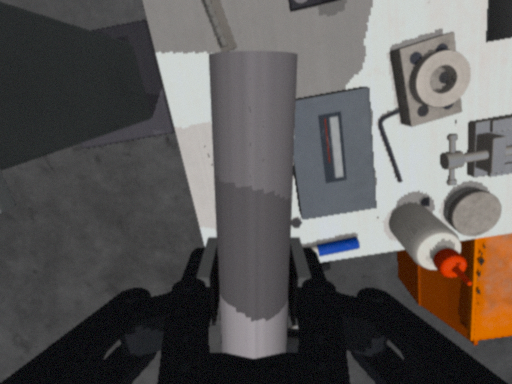

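>>> arm_command --pt "0.03 -0.004 -0.015 -0.04" --pt "0.07 -0.01 -0.03 -0.08" --pt "0.11 -0.016 -0.045 -0.12" --pt "0.15 -0.021 -0.045 -0.176" --pt "0.175 -0.025 -0.045 -0.176"

```text
time: 6.6
ee_pos: [0.4603, 0.0314, 0.2473]
tcp_rot: [180.0, -0.0, 90.2]
wrist_force: [0.9, -0.3, -4.2]
opening: 0.0308
grasp_force: 50.6
```

```bash
cat > s6.py <<'E'
from h import *
obs=look(["wrist","wrist","top","scene"],FIX)
import pickle; pickle.dump(obs,open("obs2.pkl","wb"))
p,e=fit([o[:5] for o in obs]); print(np.round(p,4)); 
for o,r in zip(obs,e): print(o[0],o[5],o[3],round(o[4],2),np.round(r,1))
for k,v in pts(p).items(): print(k,np.round(v,4))
c,K,T=cam('wrist'); cv2.imwrite('pics/w4.png',c['color'])
delta(pts(p)["seat"],90)
E
python3 s6.py
```

```text
[ 0.5609 -0.005   0.0749  0.0514  2.4204  1.4388]
cradle wrist [348.5 202.3] 0.59 [-0.4 -1.3]
seat wrist [369.9 134. ] 0.68 [-1.9 -1. ]
cap_hinge wrist [395.4 177.6] 0.83 [-2.3 -1.2]
lug wrist [483.9 215.6] 0.71 [-0.3  0.4]
bolt_pivot wrist [306.1 158.7] 0.52 [0.  0.4]
cradle wrist [350.  198.4] 0.78 [-1.2 -0.7]
seat wrist [369.2 131.6] 0.95 [-1.1 -2.8]
cap_hinge wrist [304.9 151.6] 0.65 [73.6 17.4]
lug wrist [484.5 212. ] 0.7 [ 0.6 -0.2]
bolt_pivot wrist [305.6 151.4] 0.58 [0.7 3.5]
lug top [239.8 125.6] 0.66 [-0.7 -0.2]
cradle scene [232.  212.2] 0.87 [3.4 1.3]
seat scene [201.3 218.4] 0.61 [0.  4.2]
cap_hinge scene [207.8 208.4] 0.59 [-0.8 -4.9]
lug scene [192.5 167.7] 0.58 [-1.3 -4. ]
knob scene [262.5 253. ] 0.6 [-1.9 -0.3]
cradle [ 0.5609 -0.005   0.0749]
seat [0.5569 0.0729 0.1199]
cap_hinge [0.5932 0.0289 0.0992]
bolt_pivot [0.5146 0.0393 0.0741]
lug [0.6543 0.007  0.1425]
knob [0.4594 0.0311 0.0835]
delta tool [0.0438 0.0965 0.1274] turn rad 0.0 at [0.4604 0.0291 0.2473] yaw 90.0 t 8.05 F [ 0.5  0.2 -4.1]
```

View pics/w4.png

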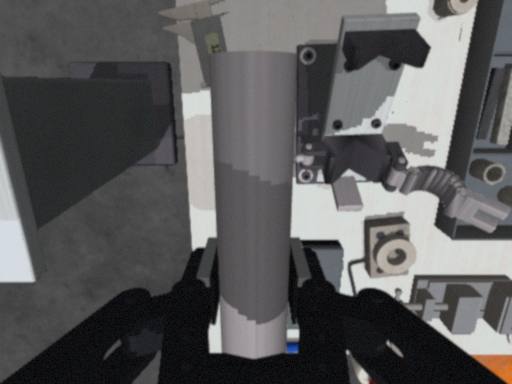

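```bash
cat > s7.py <<'E'
from h import *
import pickle
obs=pickle.load(open("obs2.pkl","rb")); obs=[o for i,o in enumerate(obs) if i!=7]
KW,TW=obs[0][1],obs[0][2]
E=[]
for uv in ((297,45),(296,182)):
    o,d=ray(KW,TW,uv); E.append(o+d*(.01-o[2])/d[2])
v=E[0]-E[1]; print("base edge",E,"yaw",np.arctan2(-v[0],v[1]))
lines={28:((342,15),(322,135)),-28:((418,13),(385,133))}
def res(p):
    r=[]
    P=pts(p)
    for n,K,T,uv,w,_ in obs:
        r+=list(np.sqrt(w)*(proj(K,T,P[n])[0]-uv)/K[0,0]*1000*np.linalg.norm(P[n]-T[:3,3]))
    for y,(a,b) in lines.items():
        for x in (75,120,160):
            u=proj(KW,TW,p[:3]+Rc(p[3])@(np.array([x,y,-34])/1000))[0]
            r.append(1.5*(u[0]-(a[0]+(b[0]-a[0])*(u[1]-a[1])/(b[1]-a[1]))))
    return np.array(r)
s=least_squares(res,[.56,-.004,.076,.02,2.45,1.44],loss='soft_l1',f_scale=3); p=s.x
print(np.round(p,4),"line res",np.round(res(p)[-6:],1)); print("marks",[(o[0],o[5],np.round(q,1).tolist()) for o,q in zip(obs,res(p)[:-6].reshape(-1,2))])
for y in(28,-28): print(proj(KW,TW,p[:3]+Rc(p[3])@(np.array([[164,y,-34]]).T/1000).ravel()))
for k,v in pts(p).items(): print(k,np.round(v,4))
pickle.dump(p,open("p.pkl","wb"))
E
python3 s7.py
```

```text
base edge [array([0.50846821, 0.15141336, 0.01      ]), array([ 0.5144902, -0.0044539,  0.01     ])] yaw 0.0386162007530879
[ 0.5617 -0.0058  0.0745  0.0543  2.4211  1.4544] line res [ 2.2  1.3  0.3 -5.3 -2.4  1. ]
marks [('cradle', 'wrist', [0.1, -0.8]), ('seat', 'wrist', [-1.6, -0.3]), ('cap_hinge', 'wrist', [-1.8, -0.6]), ('lug', 'wrist', [0.2, 0.7]), ('bolt_pivot', 'wrist', [0.5, 1.0]), ('cradle', 'wrist', [-0.7, -0.1]), ('seat', 'wrist', [-0.8, -2.0]), ('lug', 'wrist', [1.0, 0.1]), ('bolt_pivot', 'wrist', [1.1, 4.2]), ('lug', 'top', [-0.2, -0.8]), ('cradle', 'scene', [3.4, 0.8]), ('seat', 'scene', [0.2, 3.8]), ('cap_hinge', 'scene', [-0.8, -5.3]), ('lug', 'scene', [-1.4, -4.3]), ('knob', 'scene', [-1.9, -0.3])]
[[340.09160554  27.25638869]]
[[416.17964069  23.00231   ]]
cradle [ 0.5617 -0.0058  0.0745]
seat [0.5575 0.0721 0.1195]
cap_hinge [0.5939 0.0282 0.0989]
bolt_pivot [0.5152 0.0384 0.0737]
lug [0.6551 0.0065 0.1421]
knob [0.46   0.0304 0.0823]
```

>>> arm_command --pt "0.017 0.033 0.01 -0.02" --pt "0.034 0.066 0.02 -0.04" --pt "0.051 0.0975 0.03 -0.04" --pt "0.051 0.0975 0.06 -0.04" --pt "0.051 0.0975 0.08 -0.04" --grip_force 30

```text
time: 8.55
ee_pos: [0.5582, 0.0806, 0.1646]
tcp_rot: [-179.8, 0.0, 92.3]
wrist_force: [-0.2, 0.9, -3.3]
opening: 0.0309
grasp_force: 50.4
```

```bash
cat > s8.py <<'E'
from h import *
import sys
c,K,T=cam(sys.argv[1]); a=c["color"]
if len(sys.argv)>3:
    x,y,w,h=map(int,sys.argv[3:7]); a=a[y:y+h,x:x+w]; f=min(800/w,600/h); a=cv2.resize(a,None,fx=f,fy=f,interpolation=cv2.INTER_CUBIC)
cv2.imwrite(sys.argv[2],a); delta([.558,.08,.1355],92.3)
E
python3 s8.py scene pics/s1.png 130 100 200 150
```

```text
delta tool [-0.0003  0.0012  0.0261] turn rad 0.0003 at [0.5568 0.0802 0.1616] yaw 92.32 t 8.6 F [ 0.7  0.4 -6.5]
```

View pics/s1.png

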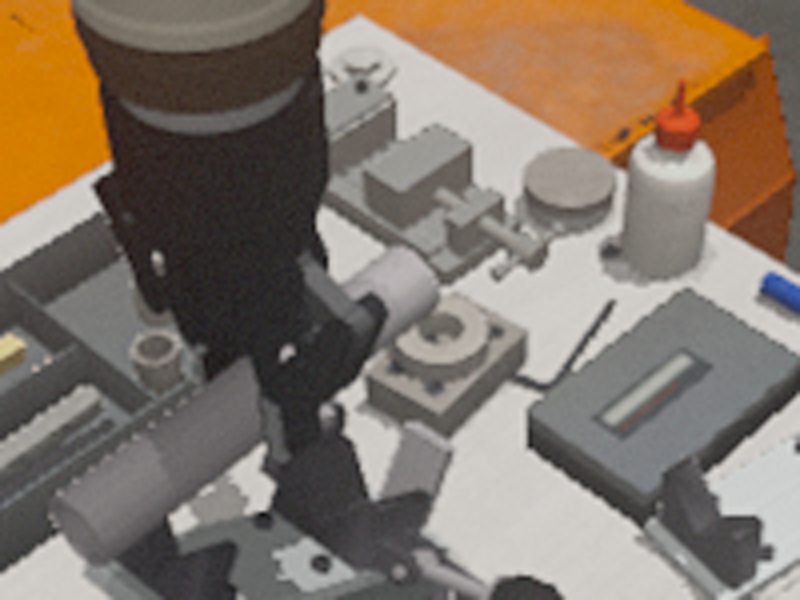

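>>> arm_command --pt "0 0.001 0.006 0" --pt "0 0.001 0.012 0" --pt "0 0.001 0.018 0" --pt "0 0.001 0.022 0" --pt "0 0.001 0.026 0" --grip_force 25

```text
time: 9.1
ee_pos: [0.559, 0.0801, 0.1416]
tcp_rot: [179.9, -0.0, 92.3]
wrist_force: [-0.6, -0.8, -1.5]
opening: 0.0304
grasp_force: 50.6
```

>>> arm_command --pt "0 0 0.003 0" --pt "0 0 0.006 0" --pt "0 0 0.009 0" --pt "0 0 0.012 0" --pt "0 0 0.015 0"

```text
time: 9.6
ee_pos: [0.5586, 0.0797, 0.1268]
tcp_rot: [180.0, 0.0, 92.3]
wrist_force: [-4.9, -3.3, 5.2]
opening: 0.0304
grasp_force: 53.0
```

>>> arm_command --pt "0 0 0 0" --pt "0 0 0 0" --pt "0 0 0.002 0" --pt "0 0 0.004 0" --pt "0 0 0.006 0" --hand 0.025 --grip_force 22

```text
time: 10.1
ee_pos: [0.5585, 0.0799, 0.1208]
tcp_rot: [-180.0, 0.0, 92.3]
wrist_force: [-4.9, -2.3, 4.4]
opening: 0.0306
grasp_force: 54.0
```

```bash
python3 -c "
from h import *
o=bot.get_obs(); print(o['wrist_force'],o['torque'],o['opening'],o['grasp_force'],o['ee_pos'])
c,K,T=cam('wrist')
g=cv2.cvtColor(c['color'],cv2.COLOR_BGR2GRAY); print(g[:120:4,250])"
```

```text
[-4.909275   -2.34144391  4.38449588] [-0.047145    0.79102824  0.26730391] 0.030573645066141956 54.030287861824036 [0.55853498 0.07989353 0.12078457]
[109 110 112 111 110 113 112 109 109 111 111 111  82  88  90  86  89  84
  86  86  74  81  85  83  85  85  85  85  85  85]
```

>>> arm_command --pt "0 -0.001 0.003 -0.005" --pt "0 -0.001 0.006 -0.01" --pt "0 -0.001 0.009 -0.01" --pt "0 -0.001 0.012 -0.01" --pt "0 -0.001 0.014 -0.01"

```text
time: 10.65
ee_pos: [0.558, 0.0803, 0.1106]
tcp_rot: [179.8, -0.0, 92.9]
wrist_force: [-20.5, -2.9, 47.1]
opening: 0.0304
grasp_force: 59.5
```

```bash
python3 -c "
from h import *
o=bot.get_obs(); print(o['wrist_force'],o['torque'],o['opening'],o['grasp_force'],o['ee_pos'])
for n in('scene','top'):
  c,K,T=cam(n)
  for m in bot.mark_of(n,'tube_center')[:2]:
    u=m['location']; a,d=ray(K,T,u); print(n,u,m['confidence'],a+d*(.125-a[2])/d[2])
c,K,T=cam('scene'); cv2.imwrite('pics/s2.png',cv2.resize(c['color'][120:270,100:300],(800,600),interpolation=cv2.INTER_CUBIC))"
```

```text
[-20.5166281   -2.92013319  47.0907296 ] [-0.10265053  4.03950768 -0.13562801] 0.03036479290738009 59.49958384037018 [0.55801777 0.08029404 0.11063711]
scene [197.6, 220.0] 0.64 [0.56040109 0.07734823 0.125     ]
top [205.4, 169.8] 0.62 [0.56104271 0.07687809 0.125     ]
```

View pics/s2.png

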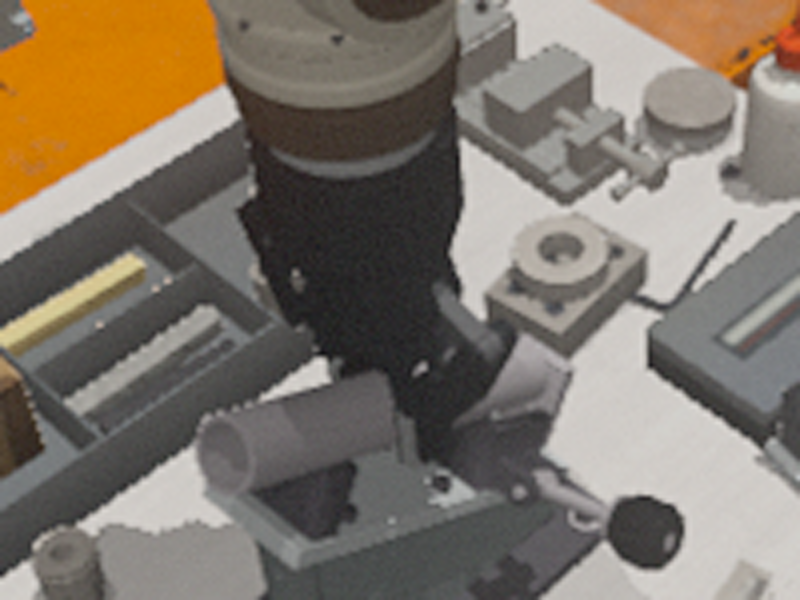

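>>> arm_command --pt "0 -0.001 -0.002 0" --pt "0 -0.001 -0.003 0" --pt "0 -0.001 -0.003 0" --pt "0 -0.001 -0.003 0" --pt "0 -0.001 -0.003 0" --hand 0.042 --grip_force 20

```text
time: 11.4
ee_pos: [0.5568, 0.08, 0.1087]
tcp_rot: [-180.0, 0.0, 92.9]
wrist_force: [-0.7, -0.4, 0.3]
opening: 0.0418
grasp_force: 0.0
```

```bash
cat > s9.py <<'E'
from h import *
o=bot.get_obs(); print(o['wrist_force'],o['torque'],o['opening'],o['grasp_force'],o['ee_pos'])
for n in('scene','top','scene','top'):
  c,K,T=cam(n)
  for m in bot.mark_of(n,'tube_center')[:2]:
    u=m['location']; a,d=ray(K,T,u); print(n,u,m['confidence'],a+d*(.12-a[2])/d[2])
c,K,T=cam('wrist'); cv2.imwrite('pics/w5.png',c['color'])
E
python3 s9.py
```

```text
[-0.69671703 -0.37659594  0.28935914] [ 0.00472381  0.01068024 -0.03281779] 0.041764508615965173 0.0 [0.55683751 0.0800239  0.10871298]
scene [196.0, 222.1] 0.77 [0.56243864 0.07967978 0.12      ]
top [203.6, 170.7] 0.96 [0.55980161 0.08127273 0.12      ]
scene [197.7, 220.4] 0.62 [0.56319044 0.07526178 0.12      ]
top [203.6, 169.7] 0.97 [0.56195488 0.08136186 0.12      ]
```

View pics/w5.png

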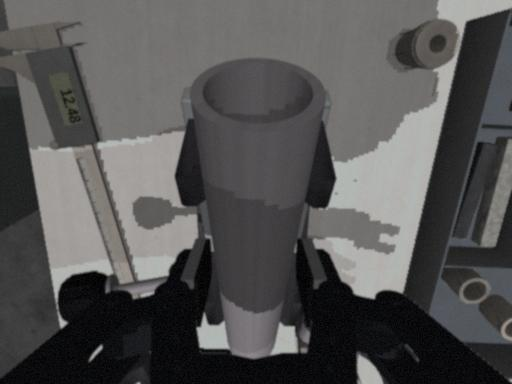

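>>> arm_command --pt "0 0 -0.05 0" --pt "0 0 -0.1 0" --pt "0.04 0 -0.1 0" --pt "0.08 0 -0.1 0" --pt "0.112 0 -0.1 0"

```text
time: 12.35
ee_pos: [0.5513, 0.1935, 0.2098]
tcp_rot: [179.9, -0.0, 92.9]
wrist_force: [0.3, 0.1, -0.6]
opening: 0.0419
grasp_force: 0.0
```

>>> arm_command --pt "0 0 0 0" --pt "0 0 0.02 0" --pt "0 0 0.04 0" --pt "0 0 0.055 0" --pt "0 0 0.066 0" --hand 0.0

```text
time: 12.85
ee_pos: [0.551, 0.1913, 0.1421]
tcp_rot: [-179.9, 0.0, 92.8]
wrist_force: [-0.4, 0.2, -0.6]
opening: -0.0003
grasp_force: 0.0
```

>>> arm_command --pt "-0.002 0 0 0" --pt "-0.004 0 0 0" --pt "-0.007 0 0 0" --pt "-0.01 0 0 0" --pt "-0.013 0 0 0"

```text
time: 13.35
ee_pos: [0.5522, 0.1786, 0.1439]
tcp_rot: [179.9, -0.0, 92.9]
wrist_force: [0.2, -0.1, 0.1]
opening: -0.0
grasp_force: 0.0
```

Now press slowly on towards the stop.

>>> arm_command --pt "-0.002 0 0 0" --pt "-0.004 0 0 0" --pt "-0.006 0 0 0" --pt "-0.008 0 0 0" --pt "-0.009 0 0 0"

```text
time: 13.85
ee_pos: [0.5524, 0.1698, 0.1433]
tcp_rot: [-180.0, -0.0, 92.9]
wrist_force: [0.9, 3.7, -0.6]
opening: 0.0
grasp_force: 1.3
```

```bash
python3 s9.py
```

```text
[ 0.93363654  3.68406957 -0.64536441] [ 0.5138129  -0.01115037 -0.03655248] 2.5279628901448506e-05 1.3339978270232677 [0.55240254 0.16981496 0.14325364]
scene [198.9, 220.7] 0.92 [0.56124353 0.07432147 0.12      ]
top [209.3, 172.4] 0.74 [0.55646129 0.06898795 0.12      ]
scene [202.9, 216.0] 0.82 [0.56418304 0.06276544 0.12      ]
top [208.4, 170.9] 0.83 [0.55963831 0.0710329  0.12      ]
```

>>> arm_command --pt "-0.001 0 0 0" --pt "-0.002 0 0 0" --pt "-0.003 0 0 0" --pt "-0.003 0 0 0" --pt "-0.003 0 0 0"

```text
time: 14.8
ee_pos: [0.5529, 0.1688, 0.1442]
tcp_rot: [179.9, -0.2, 92.9]
wrist_force: [-1.3, 10.5, 2.4]
opening: -0.0002
grasp_force: 5.6
```

>>> arm_command --pt "0.01 0 0 0" --pt "0.02 0 -0.02 0" --pt "0.02 0 -0.05 0" --pt "0 0 -0.08 0" --pt "-0.04 0.01 -0.1 0"

```text
time: 15.3
ee_pos: [0.5642, 0.1288, 0.2455]
tcp_rot: [179.9, 0.0, 93.1]
wrist_force: [0.8, -0.3, 0.8]
opening: 0.0001
grasp_force: 0.0
```

```bash
cat > s10.py <<'E'
from h import *
c,Ks,Ts=cam('scene'); c2,Kt,Tt=cam('top')
for a,b in (((105,127),(177,79)),((86,77),(180,0))): print(tri([(Ks,Ts,a),(Kt,Tt,b)]))
obs=look(["top","scene"],["lug","tube_center","knob","seat"])
for o in obs: print(o[0],o[5],o[3],round(o[4],2))
print('lug',tri([o[1:4] for o in obs if o[0]=='lug'])); print('knob',tri([o[1:4] for o in obs if o[0]=='knob']))
print('tube',tri([o[1:4] for o in obs if o[0]=='tube_center'])); print('seat',tri([o[1:4] for o in obs if o[0]=='seat']))
delta([.695,-.005,.22],92.3)
E
python3 s10.py
```

```text
(array([0.70789566, 0.11972585, 0.26325459]), [np.float64(1.8), np.float64(1.8)])
(array([0.81966811, 0.09682739, 0.30324653]), [np.float64(20.3), np.float64(20.3)])
lug top [241.3 124.3] 0.75
tube_center top [209.2 173.5] 0.71
knob top [223.3 220.1] 0.61
seat top [204.6 169.7] 0.61
lug scene [192.1 165.8] 0.63
tube_center scene [200.5 220.3] 0.88
knob scene [261.5 254.2] 0.55
seat scene [204.  221.2] 0.81
lug (array([0.65874583, 0.00322532, 0.13481114]), [np.float64(0.4), np.float64(0.4)])
knob (array([0.45570072, 0.03687016, 0.08896747]), [np.float64(2.0), np.float64(2.0)])
tube (array([0.55621773, 0.07098693, 0.12151438]), [np.float64(3.1), np.float64(3.1)])
seat (array([0.55652834, 0.07469935, 0.12450993]), [np.float64(6.1), np.float64(6.1)])
delta tool [-0.1394  0.1238  0.0229] turn rad 0.0107 at [0.5643 0.128  0.2429] yaw 92.91 t 15.9 F [-0.1  0.2  0.1]
```

>>> arm_command --pt "-0.028 0.02 0 -0.15" --pt "-0.056 0.045 0 -0.3" --pt "-0.084 0.07 0.005 -0.45" --pt "-0.112 0.097 0.01 -0.6" --pt "-0.138 0.12 0.015 -0.75"

```text
time: 16.4
ee_pos: [0.6923, -0.0054, 0.2278]
tcp_rot: [-180.0, -0.0, 136.2]
wrist_force: [0.1, 1.2, 1.2]
opening: -0.0001
grasp_force: 0.0
```

```bash
python3 -c "
from h import *
delta([.694,-.003,.125],165)"
```

```text
delta tool [0.0004 0.0028 0.1028] turn rad -0.5026 at [ 0.6923 -0.0054  0.2278] yaw 136.2 t 16.4 F [0.1 1.2 1.2]
```

>>> arm_command --pt "0 0.003 0.02 -0.15" --pt "0 0.003 0.04 -0.3" --pt "0 0.003 0.065 -0.45" --pt "0 0.003 0.085 -0.5" --pt "0 0.003 0.1 -0.5"

```text
time: 16.9
ee_pos: [0.6928, -0.0019, 0.1263]
tcp_rot: [-180.0, -0.1, 164.6]
wrist_force: [0.4, 0.6, 1.1]
opening: -0.0001
grasp_force: 0.0
```

```bash
cat > s11.py <<'E'
from h import *
import sys
delta([float(x) for x in sys.argv[1:4]],float(sys.argv[4]))
obs=look(["top","scene"],["lug","knob"])
for o in obs: print(o[0],o[5],np.round(o[3],1),round(o[4],2))
for n in("lug","knob"):
    L=[o[1:4] for o in obs if o[0]==n]
    if len(L)>1: print(n,tri(L))
E
python3 s11.py .65 -.01 .16 165
```

```text
delta tool [ 0.0392 -0.0191 -0.0337] turn rad -0.0068 at [ 0.6928 -0.0019  0.1263] yaw 164.61 t 16.9 F [0.4 0.6 1.1]
lug scene [190.4 167.1] 0.64
knob scene [260.5 254.6] 0.86
```

>>> arm_command --pt "0.018 -0.005 -0.003 0" --pt "0.034 -0.013 -0.009 0" --pt "0.049 -0.02 -0.015 0" --pt "0.063 -0.025 -0.02 0" --pt "0.077 -0.031 -0.024 0"

```text
time: 17.7
ee_pos: [0.6112, -0.0115, 0.1542]
tcp_rot: [180.0, 0.2, 164.5]
wrist_force: [2.2, 0.2, -1.9]
opening: -0.0003
grasp_force: 0.9
```

```bash
python3 s11.py .56 -.005 .148 165
```

```text
delta tool [ 0.0511 -0.0074  0.0062] turn rad -0.0091 at [ 0.6112 -0.0115  0.1542] yaw 164.48 t 17.7 F [ 2.2  0.2 -1.9]
lug scene [221.5 168.5] 0.63
knob scene [261.5 255.4] 0.84
```

>>> arm_command --pt "0.012 -0.003 0.002 0" --pt "0.024 -0.005 0.004 0" --pt "0.034 -0.007 0.005 0" --pt "0.043 -0.007 0.006 0" --pt "0.051 -0.007 0.007 0"

```text
time: 18.5
ee_pos: [0.5596, -0.0044, 0.1452]
tcp_rot: [-180.0, 0.0, 164.5]
wrist_force: [1.1, -0.1, 0.7]
opening: -0.0001
grasp_force: 0.6
```

```bash
python3 s11.py .535 .01 .128 165
```

```text
delta tool [0.0275 0.0073 0.0172] turn rad -0.0091 at [ 0.5596 -0.0044  0.1452] yaw 164.48 t 18.5 F [ 1.1 -0.1  0.7]
lug scene [239.  194.8] 0.62
knob scene [259.1 252.7] 0.98
```

>>> arm_command --pt "0.006 0.001 0.004 0" --pt "0.012 0.002 0.007 0" --pt "0.018 0.004 0.01 0" --pt "0.023 0.006 0.014 0" --pt "0.028 0.007 0.017 0"

```text
time: 19.3
ee_pos: [0.5343, 0.01, 0.1279]
tcp_rot: [180.0, -0.0, 164.5]
wrist_force: [1.1, -0.9, 1.2]
opening: -0.0
grasp_force: 0.4
```

```bash
cat >> s11.py <<'E'
import pickle
p=pickle.load(open("p.pkl","rb"))
for o in obs:
    if o[0]=="lug" and o[5]=="scene":
        f=lambda t:proj(o[1],o[2],pts([*p[:4],t,1.4])["lug"])[0]-o[3]
        t=least_squares(f,.7).x[0]; print("theta",t,f(t),pts([*p[:4],t,1.4])["lug"])
E
python3 s11.py .512 .0265 .155 165
```

```text
delta tool [ 0.0259  0.0099 -0.0271] turn rad -0.0088 at [0.5343 0.01   0.1279] yaw 164.5 t 19.3 F [ 1.1 -0.9  1.2]
lug scene [240.9 216.6] 0.75
knob scene [263.7 253.3] 0.56Traceback (most recent call last):
  File "s11.py", line 14, in <module>
    t=least_squares(f,.7).x[0]; print("theta",t,f(t),pts([*p[:4],t,1.4])["lug"])
      ~~~~~~~~~~~~~^^^^^^
    return func(*args, **kwargs)
    vector_fun = VectorFunction(
        fun_wrapped,
    ...<6 lines>...
        workers=workers
    )
    self._update_fun()
    ~~~~~~~~~~~~~~~~^^
    self.f = self.fun_wrapped(xp_copy(self.x))
             ~~~~~~~~~~~~~~~~^^^^^^^^^^^^^^^^^
    return np.atleast_1d(self.fun(x))
                         ~~~~~~~~^^^
    return self.f(x, *self.args, **self.kwargs)
           ~~~~~~^^^^^^^^^^^^^^^^^^^^^^^^^^^^^^
  File "s11.py", line 13, in <lambda>
    f=lambda t:proj(o[1],o[2],pts([*p[:4],t,1.4])["lug"])[0]-o[3]
                              ~~~^^^^^^^^^^^^^^^^
  File "h.py", line 34, in pts
    return {k:p[:3]+Rc(p[3])@(np.array(v)/1000) for k,v in L.items()}
                              ~~~~~~~~^^^
ValueError: setting an array element with a sequence. The requested array has an inhomogeneous shape after 1 dimensions. The detected shape was (3,) + inhomogeneous part.
```

>>> arm_command --pt "0 0 -0.02 0" --pt "0.012 0.005 -0.026 0" --pt "0.026 0.01 -0.026 0" --pt "0.026 0.01 -0.015 0" --pt "0.026 0.01 -0.006 0"

```text
time: 20.1
ee_pos: [0.5117, 0.0267, 0.1329]
tcp_rot: [-180.0, -0.0, 164.5]
wrist_force: [-1.0, 0.4, 1.2]
opening: 0.0
grasp_force: 0.9
```

>>> arm_command --pt "0 0 0.005 0" --pt "0 0 0.01 0" --pt "0 0 0.014 0" --pt "0 0 0.017 0" --pt "0 0 0.019 0"

```text
time: 20.6
ee_pos: [0.5125, 0.0262, 0.115]
tcp_rot: [-180.0, -0.0, 164.5]
wrist_force: [-0.8, 0.2, 0.5]
opening: -0.0001
grasp_force: 0.5
```

```bash
sed -i 's/f=lambda t:/f=lambda t:(lambda t:/; s/\[0\]-o\[3\]$/[0]-o[3])(float(np.ravel(t)[0]))/' s11.py; python3 s11.py .512 .0265 .112 165
```

```text
delta tool [0.0005 0.0002 0.003 ] turn rad -0.0092 at [0.5125 0.0262 0.115 ] yaw 164.47 t 20.6 F [-0.8  0.2  0.5]
lug scene [240.8 227.8] 0.67
knob scene [260.4 255.1] 0.73
theta -0.04862098354011601 [-1.30610697 -0.50946489] [0.5159556  0.02483183 0.09730757]
```

>>> arm_command --pt "0 0 0.002 0" --pt "0 0 0.004 0" --pt "0 0 0.005 0" --pt "0 0 0.006 0" --pt "0 0 0.006 0"

```text
time: 21.4
ee_pos: [0.5129, 0.0264, 0.1126]
tcp_rot: [179.9, 0.2, 164.5]
wrist_force: [-7.7, 0.9, 23.4]
opening: -0.0
grasp_force: 12.1
```

>>> arm_command --pt "0 0 -0.02 0" --pt "0.005 0 -0.05 -0.05" --pt "0.03 -0.004 -0.08 -0.1" --pt "0.055 -0.007 -0.08 -0.15" --pt "0.055 -0.007 -0.08 -0.2" --hand 0.05 --grip_force 20

```text
time: 21.9
ee_pos: [0.4562, 0.0345, 0.1909]
tcp_rot: [180.0, 0.1, 176.1]
wrist_force: [0.9, 0.6, 1.1]
opening: 0.0498
grasp_force: 0.0
```

```bash
cat > s12.py <<'E'
from h import *
import pickle
p=pickle.load(open("p.pkl","rb"))
obs=look(["wrist","wrist","top","scene"],["knob","bolt_pivot","lug"])
for o in obs:
    print(o[0],o[5],np.round(o[3],1),round(o[4],2),"at z.085",np.round((lambda a:a[0]+a[1]*(.085-a[0][2])/a[1][2])(ray(o[1],o[2],o[3])),4),"model",np.round(proj(o[1],o[2],pts([*p[:4],0,p[5]])[o[0]])[0],1))
for n in("knob","bolt_pivot","lug"):
    L=[o[1:4] for o in obs if o[0]==n]; print(n,tri(L))
c,K,T=cam("wrist"); cv2.imwrite("pics/w6.png",c["color"]); delta([.458,.034,.19],176)
E
python3 s12.py
```

```text
knob wrist [250.  191.5] 0.72 at z.085 [0.4606 0.0314 0.085 ] model [248.8 189.7]
bolt_pivot wrist [262.4 242.8] 0.9 at z.085 [0.5082 0.0388 0.085 ] model [262.1 243.8]
lug wrist [245.9 262.4] 0.94 at z.085 [0.5266 0.023  0.085 ] model [244.4 261.4]
knob wrist [253.  190.3] 0.6 at z.085 [0.4605 0.0336 0.085 ] model [249.1 188.9]
bolt_pivot wrist [262.3 245.9] 0.83 at z.085 [0.5116 0.038  0.085 ] model [262.7 243.4]
lug wrist [246.9 259.4] 0.68 at z.085 [0.5238 0.0237 0.085 ] model [244.9 261.1]
knob scene [259.4 254.4] 0.64 at z.085 [0.4583 0.0363 0.085 ] model [261.1 252.7]
bolt_pivot scene [234.5 240.1] 0.95 at z.085 [0.5096 0.0436 0.085 ] model [234.6 240.7]
lug scene [240.  228.9] 0.9 at z.085 [0.5203 0.0198 0.085 ] model [240.2 225.4]
knob (array([0.46284655, 0.03220513, 0.07737359]), [np.float64(1.1), np.float64(1.3), np.float64(0.6)])
bolt_pivot (array([0.51532031, 0.0383336 , 0.07509139]), [np.float64(1.6), np.float64(1.5), np.float64(0.1)])
lug (array([0.51817652, 0.02402155, 0.09396017]), [np.float64(2.6), np.float64(0.4), np.float64(2.8)])
delta tool [-0.0005 -0.0002 -0.0007] turn rad -0.001 at [0.4575 0.0342 0.1893] yaw 175.94 t 22.75 F [ 0.3 -0.2 -0. ]
```

View pics/w6.png

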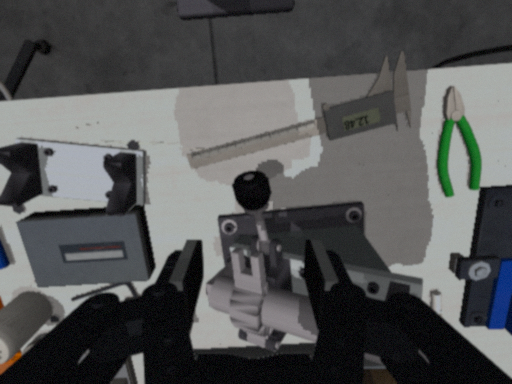

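>>> arm_command --pt "-0.001 -0.002 0.03 0" --pt "-0.0015 -0.002 0.065 0" --pt "-0.0015 -0.002 0.095 0" --pt "-0.0015 -0.002 0.115 0" --pt "-0.0015 -0.002 0.123 0"

```text
time: 23.25
ee_pos: [0.4577, 0.032, 0.0642]
tcp_rot: [-180.0, -0.2, 175.9]
wrist_force: [-0.1, -0.2, -0.1]
opening: 0.0503
grasp_force: 0.0
```

>>> arm_command --pt "0 0 0 0" --pt "0 0 0 0" --pt "0 0 0 0" --pt "0 0 0 0" --pt "0 0 0 0" --hand 0.022 --grip_force 20

```text
time: 23.75
ee_pos: [0.4589, 0.0326, 0.067]
tcp_rot: [179.9, 0.0, 176.0]
wrist_force: [-4.1, 4.6, -1.1]
opening: 0.0301
grasp_force: 20.5
```

```bash
cat > s13.py <<'E'
from h import *
import pickle,sys
p=pickle.load(open("p.pkl","rb"))
o=bot.get_obs(); print(np.round(o["ee_pos"],4),o["opening"],o["grasp_force"],np.round(o["wrist_force"],1))
M=R.from_euler('xyz',[180,0,o["tcp_rot"][2]],degrees=True).as_matrix()
k=lambda f:pts([*p[:4],0,f])["knob"]
f0=float(sys.argv[1])
for f in np.arange(f0-.1,-.01,-.1): print(round(f,2),np.round(M.T@(k(f)-k(f0)),4),np.round(k(f),4))
E
python3 s13.py 1.45
```

```text
[0.4589 0.0326 0.067 ] 0.030107088854703836 20.544366538524628 [-4.1  4.6 -1.1]
1.35 [-0.0016 -0.0026 -0.0048] [0.4614 0.0276 0.0873]
1.25 [-0.0038 -0.005  -0.0094] [0.4634 0.0251 0.0919]
1.15 [-0.0064 -0.0072 -0.0138] [0.4659 0.0226 0.0964]
1.05 [-0.0096 -0.0093 -0.018 ] [0.4689 0.0204 0.1006]
0.95 [-0.0132 -0.0112 -0.022 ] [0.4723 0.0183 0.1045]
0.85 [-0.0172 -0.0128 -0.0256] [0.4762 0.0164 0.1082]
0.75 [-0.0215 -0.0141 -0.0289] [0.4805 0.0147 0.1115]
0.65 [-0.0262 -0.0153 -0.0319] [0.4851 0.0133 0.1144]
0.55 [-0.0312 -0.0161 -0.0344] [0.49   0.0121 0.1169]
0.45 [-0.0364 -0.0167 -0.0365] [0.4952 0.0112 0.119 ]
0.35 [-0.0418 -0.0169 -0.0381] [0.5006 0.0105 0.1206]
0.25 [-0.0474 -0.0169 -0.0393] [0.5061 0.0101 0.1218]
0.15 [-0.053  -0.0166 -0.0399] [0.5117 0.01   0.1225]
0.05 [-0.0586 -0.016  -0.0401] [0.5173 0.0102 0.1227]
```

>>> arm_command --pt "-0.003 -0.004 -0.0075 0" --pt "-0.0075 -0.008 -0.015 0" --pt "-0.013 -0.011 -0.022 0" --pt "-0.0194 -0.0135 -0.0273 0" --pt "-0.0262 -0.0153 -0.0319 0"

```text
time: 24.25
ee_pos: [0.4821, 0.0171, 0.0988]
tcp_rot: [179.7, -0.3, 176.1]
wrist_force: [-21.0, 12.2, 21.1]
opening: 0.0304
grasp_force: 75.6
```

```bash
cat > s14.py <<'E'
from h import *
import pickle
p=pickle.load(open("p.pkl","rb"))
o=bot.get_obs(); print(np.round(o["ee_pos"],4),round(o["opening"],4),o["grasp_force"],np.round(o["wrist_force"],1))
for q in look(["scene","top","wrist"],["knob","lug"],.3):
    i=4 if q[0]=="lug" else 5
    def f(t):
        a=list(p); a[i]=float(np.ravel(t)[0]); return proj(q[1],q[2],pts(a)[q[0]])[0]-q[3]
    t=least_squares(f,.3).x; print(q[0],q[5],round(q[4],2),q[3],"angle",t,"res px",f(t))
E
python3 s14.py
```

```text
[0.4821 0.0171 0.0988] 0.0304 75.60058683156967 [-21.   12.2  21.1]
knob scene 0.51 [256.9 229.8] angle [0.73260043] res px [ 1.50460938 -0.64325237]
knob wrist 0.9 [252.4 266.5] angle [0.70187459] res px [-5.39572815 -1.08074271]
lug wrist 0.62 [274.8 308.4] angle [-0.01772163] res px [-4.80536199 -3.44286887]
```

>>> arm_command --pt "0 0 0 0" --pt "0 0 0 0" --pt "0 0 0 0" --pt "0 0 -0.03 0" --pt "0 0 -0.06 0" --hand 0.055

```text
time: 25.2
ee_pos: [0.4836, 0.0147, 0.1585]
tcp_rot: [-180.0, -0.1, 175.9]
wrist_force: [1.2, 0.3, -1.1]
opening: 0.055
grasp_force: 0.0
```

```bash
sed -i '$a delta([.441,.012,.114],176)' s14.py; python3 s14.py
```

```text
[0.4836 0.0147 0.1585] 0.055 0.0 [ 1.2  0.3 -1.1]
knob scene 0.71 [258.1 233. ] angle [0.83685591] res px [ 1.56377639 -0.51853008]
lug scene 0.75 [239.9 226.4] angle [-0.0249959] res px [-0.06192276 -0.02254192]
knob wrist 0.68 [258.5 213.6] angle [0.73181412] res px [-6.03588355 -1.33216326]
lug wrist 0.97 [271.9 252.6] angle [-0.01850867] res px [-2.77939006 -2.58591614]
delta tool [ 0.0422 -0.0059  0.0433] turn rad -0.001 at [0.4835 0.0149 0.1573] yaw 175.94 t 25.65 F [-0.3  0.1  0.4]
```

>>> arm_command --pt "0.02 -0.003 0 0" --pt "0.042 -0.006 0 0" --pt "0.042 -0.006 0.015 0" --pt "0.042 -0.006 0.03 0" --pt "0.042 -0.006 0.043 0" --hand 0.0

```text
time: 26.15
ee_pos: [0.4416, 0.012, 0.1132]
tcp_rot: [-180.0, -0.1, 175.9]
wrist_force: [-0.1, 0.5, -0.5]
opening: 0.0003
grasp_force: 0.0
```

>>> arm_command --pt "-0.007 0 0 0" --pt "-0.014 -0.001 0 0" --pt "-0.021 -0.001 0 0" --pt "-0.028 -0.002 0 0" --pt "-0.035 -0.002 0 0"

```text
time: 26.65
ee_pos: [0.4775, 0.0074, 0.1155]
tcp_rot: [180.0, 0.0, 175.9]
wrist_force: [-1.2, 0.8, 0.9]
opening: -0.0
grasp_force: 0.7
```

```bash
python3 s14.py
```

```text
[0.4775 0.0074 0.1155] -0.0 0.6675177096622065 [-1.2  0.8  0.9]
lug scene 0.9 [237.  228.9] angle [-0.11015145] res px [1.51269677 0.69848903]
lug wrist 0.46 [287.3 298.6] angle [-0.0061813] res px [-2.4502678  -1.64637406]
delta tool [0.0355 0.0019 0.0013] turn rad -0.001 at [0.4763 0.0075 0.1153] yaw 175.94 t 27.1 F [-0.5 -1.3  0.9]
```

>>> arm_command --pt "-0.004 0.001 0 0" --pt "-0.008 0.001 0 0" --pt "-0.011 0.002 0 0" --pt "-0.014 0.002 0 0" --pt "-0.016 0.002 0 0"

```text
time: 27.6
ee_pos: [0.4928, 0.0084, 0.1152]
tcp_rot: [180.0, -0.0, 175.9]
wrist_force: [-1.8, 0.4, 1.0]
opening: 0.0
grasp_force: 0.8
```

>>> arm_command --pt "-0.001 0 0 0" --pt "-0.002 0 0 0" --pt "-0.003 0 0 0" --pt "-0.004 0 0 0" --pt "-0.004 0 0 0"

```text
time: 28.1
ee_pos: [0.4937, 0.0083, 0.115]
tcp_rot: [180.0, -0.3, 176.0]
wrist_force: [-17.1, 1.1, 9.3]
opening: -0.0002
grasp_force: 8.4
```

>>> arm_command --pt "0.01 0 0 0" --pt "0.03 0 0 0" --pt "0.04 0 -0.03 0" --pt "0.045 0 -0.06 0" --pt "0.045 0 -0.08 0"

```text
time: 28.6
ee_pos: [0.4515, 0.0113, 0.1974]
tcp_rot: [180.0, 0.2, 175.9]
wrist_force: [1.5, -0.5, -0.2]
opening: 0.0003
grasp_force: 0.0
```

```bash
python3 s14.py; python3 s14.py | grep knob
python3 -c "
from h import *
import pickle
p=pickle.load(open('p.pkl','rb'))
for n in ('scene','top','wrist'):
    c,K,T=cam(n); cv2.imwrite(f'pics/f_{n}.png',c['color'])
    print(n,[np.round(proj(K,T,pts([*p[:4],0,f])['knob'])[0],1) for f in(0,.1,.2)])
"
```

```text
[0.4515 0.0113 0.1974] 0.0003 0.0 [ 1.5 -0.5 -0.2]
knob scene 0.88 [242.3 212.3] angle [-0.02053158] res px [ 0.53533354 -0.99757463]
lug scene 0.56 [237.9 226.9] angle [-0.05406778] res px [1.5119482  0.59898674]
lug wrist 0.64 [274.8 263.9] angle [-0.01217322] res px [-1.61195904 -1.36232828]
delta tool [0.0103 0.     0.0802] turn rad -0.001 at [0.4513 0.0113 0.1942] yaw 175.94 t 29.05 F [ 0.7 -0.3 -0.3]
knob scene 0.58 [241.4 214.5] angle [-0.01086249] res px [ 1.68352906 -3.06277041]
scene [array([243.4, 211.6]), array([245.9, 213.2]), array([248.3, 215.1])]
top [array([236.2, 189.9]), array([236.3, 192.6]), array([236.2, 195.3])]
wrist [array([258.5, 282.4]), array([257.6, 276.3]), array([257. , 269.7])]
```

>>> arm_command --pt "0 0.001 0.03 0" --pt "-0.01 0.001 0.055 0" --pt "-0.02 0.002 0.071 0" --pt "-0.028 0.002 0.071 0" --pt "-0.034 0.002 0.071 0"

```text
time: 30.15
ee_pos: [0.4862, 0.0108, 0.1246]
tcp_rot: [-180.0, -0.0, 175.9]
wrist_force: [0.6, -1.3, -0.2]
opening: 0.0004
grasp_force: 0.0
```

>>> arm_command --pt "-0.004 0 0 0" --pt "-0.007 0 0 0" --pt "-0.009 0 0 0" --pt "-0.011 0 0 0" --pt "-0.012 0 0 0"

```text
time: 30.65
ee_pos: [0.4947, 0.0101, 0.1248]
tcp_rot: [-180.0, -0.3, 176.0]
wrist_force: [-21.7, 1.3, 12.1]
opening: -0.0004
grasp_force: 11.4
```

>>> arm_command --pt "0.01 0 0 0" --pt "0.03 0 -0.02 0" --pt "0.03 0 -0.05 0" --pt "0.04 0 -0.08 0" --pt "0.05 0 -0.1 0" --hand 0.08

```text
time: 31.15
ee_pos: [0.4477, 0.0136, 0.2267]
tcp_rot: [180.0, 0.2, 175.9]
wrist_force: [0.1, 0.1, 0.8]
opening: 0.0719
grasp_force: 0.0
```

```bash
python3 s14.py; cat > s15.py <<'E'
from h import *
import pickle
p=pickle.load(open('p.pkl','rb'))
# dark knob blob centroid near the modelled home position, compared with modelled angles
for n in ('wrist','scene','top'):
    c,K,T=cam(n); g=cv2.cvtColor(c['color'],cv2.COLOR_BGR2GRAY)
    m=[proj(K,T,pts([*p[:4],0,f])['knob'])[0] for f in(0,.1,.2)]
    _,lab,st,ce=cv2.connectedComponentsWithStats((g<35).astype(np.uint8))
    j=np.argsort(np.linalg.norm(ce[1:]-m[0],axis=1))[:3]+1
    print(n,np.round(m,1).tolist(),[(np.round(ce[i],1).tolist(),int(st[i,4])) for i in j])
for q in look(["scene","top"],["tube_center","seat"],.4): print(q[0],q[5],q[3])
E
python3 s15.py
```

```text
[0.4477 0.0136 0.2267] 0.0719 0.0 [0.1 0.1 0.8]
knob scene 0.93 [238.2 214.8] angle [-0.12545226] res px [ 1.90722792 -4.77237872]
lug scene 0.8 [239.1 228.8] angle [-0.08630723] res px [-0.19272202 -0.08349714]
knob wrist 0.82 [258.7 269.8] angle [-0.05225663] res px [-2.4214893   0.53345046]
lug wrist 0.79 [269.5 249.6] angle [-0.01541846] res px [-0.24441516 -0.22655529]
delta tool [ 0.0065 -0.002   0.1091] turn rad -0.0011 at [0.4476 0.0135 0.2231] yaw 175.94 t 31.6 F [-0.1  0.1  0.2]
wrist [[255.8, 267.8], [254.9, 262.1], [254.4, 256.1]] [([257.8, 268.6], 955), ([249.0, 247.0], 1), ([289.7, 269.0], 3)]
scene [[243.4, 211.6], [245.9, 213.2], [248.3, 215.1]] [([275.0, 162.0], 1), ([292.0, 157.0], 1), ([281.0, 147.0], 1)]
top [[236.2, 189.9], [236.3, 192.6], [236.2, 195.3]] [([269.0, 180.5], 4), ([264.9, 169.5], 16), ([270.0, 208.5], 24)]
tube_center scene [203.1 221.9]
seat scene [200.5 218.2]
```

```bash
python3 -c "
from workcell import bot
print(bot.job_done())"
```

```text
the job is handed in; nothing more can be done
None
```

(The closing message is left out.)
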